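Set a wheel-bearing adjuster

ROBOT

A 7-joint arm with a two-finger parallel gripper is mounted at the origin on the work surface. World frame = base frame: x ahead of the robot, y to its left, z up, the work surface at z = 0. Lengths are in m, angles in rad, forces in N, time in s.
With the tool pointing down it reaches from about 0.4 to 0.9 m from the base axis. Payload 5.5 kg.
Tool frame: the origin (TCP) lies at the very end of the fingers, on their centre line; the grasp point (between the pads) lies 19 mm behind it; z points along the fingers, y is the line along which they close (so a half turn about z gives the same grasp; the last joint's range is limited). The gripper opens to 85 mm and grips with 20 to 120 N. Pads are 22 mm wide; open, the fingers measure 114 mm over their backs; the gripper's body (76 mm by 85 mm) begins 54 mm behind the grasp point. The pads swing forward as they close: fully open they stand 13 mm farther back than shut.
Start: joints at [-0.876, 0.501, -0.427, 1.55, 0.221, 1.138, -0.21], TCP at [0.272, 0.59, 0.231] pointing down, gripper open.
Joint ranges: [-2.88, 2.88], [-0.31, 2.03], [-1.54, 1.56], [0.2, 2.42], [-1.41, 4.55], [0.19, 2.02], [-2.57, 2.57]. Speed limits (rad/s): [2.57, 2.57, 3.14, 3.14, 3.14, 3.14, 3.14].

INTERFACE

Orientations are given as a 3x3 rotation matrix whose columns are the frame's x, y, z axes.
In Python, from cell import sense, vision, r gives the robot as it stands.
- The arm moves only by the shell command python3 -m handwheel 'ROWS'. ROWS is JSON, a list of rows, each a list of 7 numbers: the shift along the world's x, y, z in mm, then the turn, a rotation vector about the world's x, y, z in degrees, then the opening, from 0 (shut) to 1 (fully open). A call has 1 to 8 rows; each row shifts and turns the commanded pose from where the row before left it; what a row does not reach is not made up. A row lasts 1/8 s, in which the tool goes at most 62.5 mm and 10.7 degrees, less where a joint would pass 70% of its speed; a pose out of reach is approached as far as the arm can. A call with a gripper value outside its range is refused whole. The fingers move at their own pace and stop on an object; the grip force is fixed at half the most. Time passes only in rows, so rows that do not move let the fingers close. It gives the time, the measured TCP pose, the force, the opening and the grip force at its end, in the units of the state.
- sense(): the state, without advancing time (a new reading comes with each control period).
- vision.snapshot(name): name is "scene" or "side" or "wrist"; returns the picture (400x640x3 uint8, red, green, blue); there is no depth.
- vision.camera_params(name): a dict with "fx", "fy", "cx", "cy" (pixels), "k1" (the pictures are not rectified: a ray, as slopes to the right and down, at radius r is drawn at 1 + k1 r^2 times it, then the intrinsics apply), "R" (3x3) and "t" (3): a world point X has camera coordinates R X + t; the wrist camera has in their place "tool_from_camera" (4x4, takes a point from camera to tool coordinates, whose origin is the TCP and whose axes are the flange's). Camera axes: x right, y down, z forward; pixel columns grow to the right and rows downward; lengths in m; the calibration is good to about 2 mm. A picture is of the moment at which its call begins: read the wrist's pose just before it. camera_params takes no time and is no camera call.
- r.finish_job(): hands the job in; it is judged then, once.
The state is a dict: "time_s": time; "joints": joint angles; "joint_velocities": joint speeds; "joint_torque": joint torques, N m; "tool_pos": TCP position; "orientation": TCP orientation; "ft_force": force on the tool from outside, world axes, zero at the start; "moment": the same for the moment, N m; "finger_gap": opening from 0.0 (shut) to 1.0 (fully open); "finger_force": force on a finger pad.
Only numpy, scipy, OpenCV 4.12 (cv2) and the standard library are available. Lean on these libraries where they do the work, as an engineer would, in place of code of your own. Each camera call takes 0.05 s, during which the arm holds its last target. There are 200 camera calls.

TASK

Lift the eight-sided cap off the wheel hub and stand it, turned over so that its mouth faces up, by itself on the rubber mat. Then turn the hub's winged adjusting screw clockwise until it seats, back it off a quarter turn, and keep hold of its wing so that it cannot creep: finish with the gripper still gripping the wing there. Leave the other things on the bench where they are.

Things in the scene. Friction and masses are not known exactly. Their poses are not given: they have to be found in the camera images.
- hub: Steel wheel hub fixed in a bench stand: square foot 150 x 150 mm, 14 mm thick, narrower neck, flat round flange of radius 64 mm whose top is 60 mm above the bench. Origin at the centre of the foot's underside; the screw turns about its z (up). Things under 40 mm tall stay 10 mm clear of the foot, taller ones 40 mm.
- cap: Aluminium hub cap, a loose eight-sided cup, 60 mm across flats, 60 mm tall, wall 4 mm, closed end 5 mm, 0.10 to 0.21 kg. Origin at the mouth's centre, z towards the closed end; flats face x, y and the diagonals. Starts mouth down, loose on the flange over the screw, origin 60 mm up. Mouth up on the mat: z down, origin 64 mm up. Laid on a flat it does not roll, axis 30 mm above the surface.
- mat: Flat black rubber mat fixed on the bench, 220 x 220 mm, 4 mm thick, empty. Origin at the centre of its underside, z up, sides along x and y. Things under 40 mm tall stay at least 10 mm clear of its edges and taller ones 40 mm.
- wing (a point): Grip of the adjusting screw, under the cap at first: a steel bar 40 mm long (x), 12 mm thick (y), 18 mm high (z) on the hub's axis, a small dark dot on top towards its +x end. Origin at its centre, 93 mm above the bench; its underside is 24 mm above the flange, on a neck of 8 mm radius. It turns with the screw and keeps its height.
- screw (a joint): Angle of the adjusting screw, rad, growing clockwise seen from above; at value 0 the wing's x lies along the hub's x. It turns freely with light friction (0.06 N m), stays where it is left, and comes to a hard stop, seated, at 4.0. At the start it is 1.2 to 2.6 rad short of that. A quarter turn is 1.57 rad.
- screwdriver: Bystander: loose screwdriver with a black handle, 200 mm long, lying roughly along x between hub and mat. Origin under its middle.
- spanner: Bystander: loose steel spanner, 170 mm long, lying roughly along y beyond the hub and mat. Origin under its middle.
- jar: Bystander: loose glass jar with steel lid, radius 30 mm, 70 mm tall, beyond the hub and mat. Origin at the centre of its underside.
- race: Bystander: loose steel bearing ring, radius 35 mm, 18 mm tall, at the right. Origin at the centre of its underside.
- spacer: Bystander: loose brass sleeve, radius 22 mm, 30 mm tall, at the left. Origin at the centre of its underside.
- spraycan: Bystander: loose red spray can, radius 30 mm, 170 mm tall, at the right. Origin at the centre of its underside.
- oilcan: Bystander: loose blue can, radius 35 mm, 140 mm tall, at the left. Origin at the centre of its underside.
There are look-alikes about, which are no part of the job. Of the things that look like the hub, the largest one is meant.

How it is judged:
On the way, in this order (a step that is already met when the one before it is completed fails the run):
1. the cap stands mouth up on the mat, let go (angle between cap's own z axis and vertical above 3 rad and height (world z) of cap between 0.058 and 0.07 m and contact force between cap and mat above 0.3 N and contact force between cap and the fingers below 0.1 N and linear speed of cap below 0.02 m/s), for 0.2 s.
2. the screw is turned clockwise until it seats (value of joint screw above 3.92 rad), for 0.1 s.
3. the screw is backed off a quarter turn with the wing gripped (value of joint screw between 2.2 and 2.66 rad and contact force between screw and the fingers above 5 N), for 0.2 s.
At the end, for the whole second after the job is handed in: The screw stands a quarter turn (1.57 rad, give or take 0.23) back from its seat, still, with the fingers gripping its wing with more than 5 N; the cap stands mouth up (within 0.14 rad of upright) on the mat, at rest and let go (all of step 1 and all of step 3 and velocity of joint screw between -0.05 and 0.05 rad/s); the arm keeps its last pose, push and grip.
It fails at once if another thing on the bench is moved by more than 25 mm (distance of any of screwdriver, spanner, jar, race, spacer, spraycan, oilcan from where it was at the start of the episode above 0.025 m).
It also fails if it takes over 64 s, if anything falls off the work surface, if the arm or the gripper's body presses on something with over 40 N, if the wrist force passes 120 N, or if a joint passes its speed limit or range.

## Working session

There is one attempt and no reset: what is moved stays moved. The work goes in short steps, Python scripts to look and compute and a shell command to move; the robot and the scene stay as the last step left them, time stands still between calls to the robot, and variables do not carry over. Pictures are saved under pics/ and viewed, at most 10 in all, crops included, and the job is handed in when it is done.

```bash
mkdir -p pics; ls; cat > h.py <<'E'
import numpy as np, cv2
from cell import sense, vision, r
def snap(name, fn):
    im=vision.snapshot(name); cv2.imwrite('pics/'+fn, im[:,:,::-1]); return im
def ray(p,u,v):
    K=np.array([[p['fx'],0,p['cx']],[0,p['fy'],p['cy']],[0,0,1.]])
    q=cv2.undistortPoints(np.array([[[u,v]]],float),K,np.array([p['k1'],0,0,0,0.]))[0,0]
    return np.array([q[0],q[1],1.])
def cam(name):
    p=vision.camera_params(name)
    if name=='wrist':
        s=sense(); T=np.array(p['tool_from_camera']); R=np.array(s['orientation']); 
        return p, R@T[:3,:3], R@T[:3,3]+np.array(s['tool_pos'])
    R=np.array(p['R']); return p, R.T, -R.T@np.array(p['t'])
def onz(name,u,v,z):
    p,A,c=cam(name); d=A@ray(p,u,v); return c+d*(z-c[2])/d[2]
def proj(name,X):
    p,A,c=cam(name); q=A.T@(np.array(X)-c); x,y=q[:2]/q[2]; f=1+p['k1']*(x*x+y*y)
    return p['fx']*x*f+p['cx'], p['fy']*y*f+p['cy']
E
python3 - <<'E'
from h import *
a=snap('scene','s1.png'); b=snap('side','d1.png')
cv2.imwrite('pics/both.png',np.hstack([a,b])[:,:,::-1])
for n in('scene','side'):
    p,A,c=cam(n); print(n,p['fx'],p['k1'],c.round(3),A[:,2].round(2))
print(sense()['orientation'])
E
```

```text
pics
scene 423.6268164264815 -0.017536652323722157 [ 1.443 -0.39   1.189] [-0.6   0.26 -0.76]
side 500.31511945697235 -0.14321408905775518 [-0.279  1.112  1.101] [ 0.48 -0.64 -0.6 ]
[[-9.08236672e-01  4.18456046e-01 -8.27846703e-04]
 [ 4.18456854e-01  9.08235328e-01 -1.56551249e-03]
 [ 9.67814542e-05 -1.76827398e-03 -9.99998432e-01]]
```

View pics/s1.png

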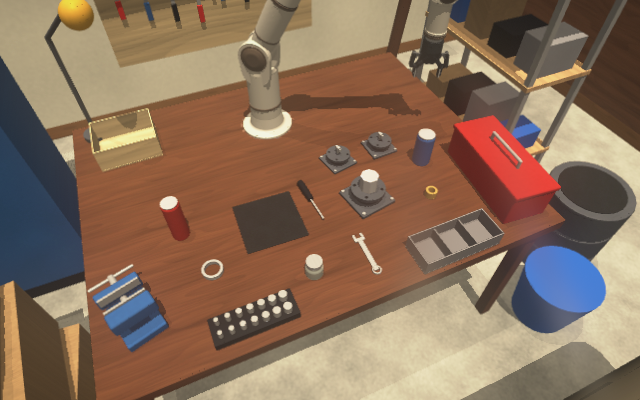

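View pics/d1.png

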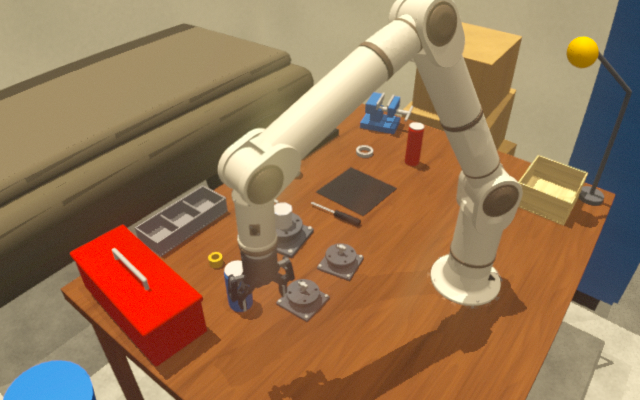

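Scene view: there are three hub-like things at pixels (338,157), (379,143) and (367,192). The third is the largest and the only one with a cap (369,181), so it fits. The mat is near (270,221), with the screwdriver between at (312,200). I'll confirm with one enlarged crop.

```bash
python3 - <<'E'
import cv2
a=cv2.imread('pics/s1.png')[130:260,225:425]
cv2.imwrite('pics/c1.png',cv2.resize(a,None,fx=4,fy=4,interpolation=cv2.INTER_CUBIC))
E
```

```text
(no output)
```

View pics/c1.png

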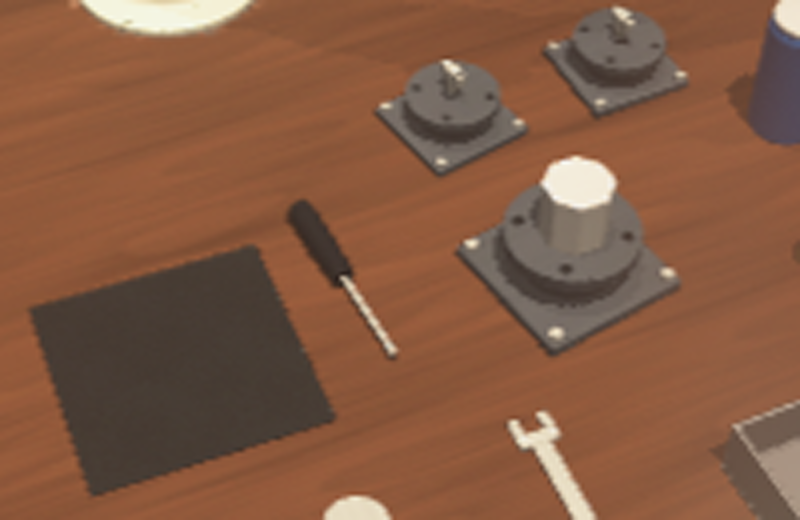

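The crop confirms it: the large hub has foot corners at crop (458,250), (553,353) and (680,283), and the cap top is centred at (578,182). The mat corners are (30,310), (258,247), (335,417) and (95,494).

```bash
python3 - <<'E'
from h import *
f=lambda u,v,z:onz('scene',225+(u-1.5)/4,130+(v-1.5)/4,z)
print('captop',f(578,182,.12))
F=[f(*c,.012) for c in((458,248),(553,350),(680,281))]; print('foot',np.array(F).round(3)); print('hubc',(F[0]+F[2])/2)
for i in(0,1): d=F[i+1]-F[i]; print(np.degrees(np.arctan2(d[1],d[0])),np.linalg.norm(d))
M=[f(*c,.004) for c in((30,310),(258,247),(335,417),(95,494))]; print('mat',np.array(M).round(3),np.mean(M,0))
for i in range(4): d=M[(i+1)%4]-M[i]; print(np.degrees(np.arctan2(d[1],d[0])),np.linalg.norm(d))
print('driver',f(300,205,.015),f(392,354,.005))
print('captop corners px', *[f(u,v,.12).round(4) for u,v in((541,185),(550,165),(575,157),(605,163),(615,183),(606,201),(580,209),(552,202))])
print('side mat/hub tops', onz('side',283,209,.12), sense()['time_s'])
E
```

```text
captop [0.56216376 0.19269084 0.12      ]
foot [[0.504 0.108 0.012]
 [0.648 0.132 0.012]
 [0.623 0.277 0.012]]
hubc [0.56334299 0.19253802 0.012     ]
9.558893541296387 0.1460561948363254
99.65037499834538 0.1465721874922045
mat [[ 0.407 -0.279  0.004]
 [ 0.42  -0.06   0.004]
 [ 0.632 -0.071  0.004]
 [ 0.624 -0.286  0.004]] [ 0.52063061 -0.17385964  0.004     ]
86.79825907106009 0.21895315814508065
-2.9644906691370183 0.21213556034351472
-92.08652977463444 0.21468967881980525
178.1707273661283 0.2163742952596024
driver [ 0.39513187 -0.00692329  0.015     ] [0.58883231 0.00224547 0.005     ]
captop corners px [0.5522 0.1613 0.12  ] [0.5335 0.18   0.12  ] [0.5337 0.205  0.12  ] [0.5511 0.2258 0.12  ] [0.5764 0.2218 0.12  ] [0.5924 0.204  0.12  ] [0.5916 0.1788 0.12  ] [0.5744 0.1605 0.12  ]
side mat/hub tops [0.55497263 0.19214879 0.12      ] 0.1
```

```bash
python3 -m handwheel '[[0,-20,60,0,0,-8,1],[40,-54,10,0,0,-8,1],[40,-54,10,0,0,-8,1],[40,-54,10,0,0,-8,1],[40,-54,10,0,0,-8,1],[40,-54,10,0,0,-8,1],[40,-54,0,0,0,-8,1],[40,-54,0,0,0,-8,1]]'; python3 - <<'E'
from h import *
f=lambda u,v,z:onz('scene',u,v,z).round(3)
print('jar',f(314,259,.07),'race',f(212,269,.018),'spacer',f(431,191,.02),'spray',f(169,204,.17),'oil',f(427,134,.14),'spanner',f(357,237,.0),f(377,270,0),'h2',f(338,153,.05),'h3',f(379,140,.05))
print(sense()['joints'])
E
```

```text
time_s: 1.1
tool_pos: [0.5311, 0.22, 0.3365]
orientation: [[-0.018, 1.0, 0.0], [1.0, 0.018, 0.0], [0.0, 0.0, -1.0]]
ft_force: [0.6, -0.6, 0.4]
finger_gap: 0.999
finger_force: 0.0
jar [ 0.773 -0.111  0.07 ] race [ 0.645 -0.413  0.018] spacer [0.646 0.418 0.02 ] spray [ 0.459 -0.474  0.17 ] oil [0.476 0.486 0.14 ] spanner [0.709 0.078 0.   ] [0.853 0.077 0.   ] h2 [0.348 0.177 0.05 ] h3 [0.346 0.362 0.05 ]
[-0.38251117  0.25168679 -0.06948907  1.62253595  0.01805858  1.26795705
 -0.43757806]
```

```bash
python3 -m handwheel '[[4,-4,0,9,0,0,1],[4,-4,0,9,0,0,1],[4,-4,0,9,0,0,1],[4,-4,0,9,0,0,1],[4,-4,0,9,0,0,1],[4,-4,0,0,0,0,1]]'; python3 -c "
from h import *
print(np.array(sense()['joints']).round(3))"
python3 -m handwheel '[[0,0,0,-10,0,0,1],[0,0,0,-10,0,0,1],[0,0,0,-10,0,0,1],[0,0,0,-10,0,0,1],[0,0,0,-10,0,0,1],[0,0,0,-10,0,0,1],[0,0,0,-10,0,0,1],[0,0,0,-10,0,0,1]]';
python3 -m handwheel '[[0,0,0,-10,0,0,1],[0,0,0,0,0,0,1]]'; python3 -c "
from h import *
print(np.array(sense()['joints']).round(3))"
```

```text
time_s: 1.85
tool_pos: [0.5543, 0.1939, 0.3335]
orientation: [[-0.013, 1.0, 0.0], [0.708, 0.009, 0.706], [0.706, 0.009, -0.708]]
ft_force: [1.0, 0.0, 0.2]
finger_gap: 1.0
finger_force: 0.0
[ 0.109  0.307 -0.06   1.799 -0.825  1.227  0.434]
time_s: 2.85
tool_pos: [0.5554, 0.2012, 0.3393]
orientation: [[-0.02, 1.0, 0.009], [0.817, 0.022, -0.577], [-0.577, -0.004, -0.817]]
ft_force: [-0.0, 0.1, -0.4]
finger_gap: 1.0
finger_force: 0.0
time_s: 3.1
tool_pos: [0.5529, 0.2037, 0.3333]
orientation: [[-0.03, 1.0, 0.006], [0.706, 0.025, -0.708], [-0.708, -0.017, -0.706]]
ft_force: [0.1, -0.5, -1.0]
finger_gap: 1.004
finger_force: 0.0
[-0.737  0.589  0.01   1.375  0.564  1.732 -0.765]
```

```bash
python3 -m handwheel '[[4,40,-30,0,-1,-2,1],[4,40,-40,0,0,0,1],[2,2,-40,0,0,0,1],[0,0,-35,0,0,0,1],[0,0,0,0,0,0,1]]'; python3 - <<'E'
from h import *
snap('wrist','w1.png')
print([np.round(proj('wrist',X),0) for X in ([.563,.1925,.12],[.563,.1925,.06])])
E
```

```text
time_s: 3.72
tool_pos: [0.5643, 0.279, 0.191]
orientation: [[0.016, 1.0, -0.013], [0.707, -0.02, -0.707], [-0.707, 0.002, -0.707]]
ft_force: [0.4, -0.3, 0.2]
finger_gap: 0.998
finger_force: 0.0
[array([324., 209.]), array([324., 148.])]
```

View pics/w1.png

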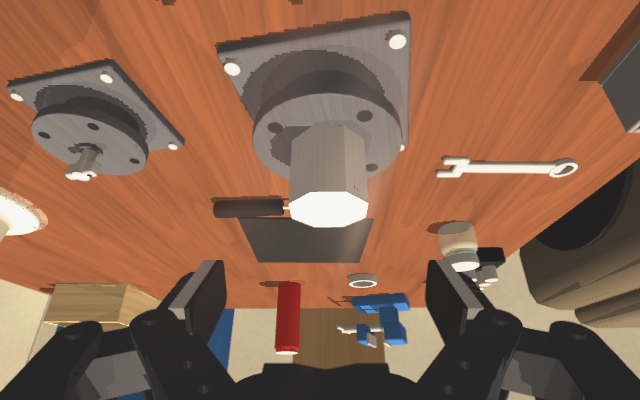

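The wrist view shows the cap top centred at (328,209) against a predicted (324,209), so the position is right within about 3 mm. Moving in to grasp.

```bash
python3 -m handwheel '[[0,-20,-25,0,0,0,1],[1,-30,-30,0,0,0,1],[0,-28,-30,0,0,0,1],[0,-26,-28,0,0,0,1],[0,0,0,0,0,0,1],[0,0,0,0,0,0,1]]'; python3 -c "
from h import *
snap('wrist','w2.png')"
```

```text
time_s: 4.53
tool_pos: [0.5671, 0.1779, 0.0812]
orientation: [[0.018, 1.0, -0.009], [0.71, -0.019, -0.704], [-0.704, 0.006, -0.71]]
ft_force: [-0.6, -0.8, 0.1]
finger_gap: 0.999
finger_force: 0.0
```

View pics/w2.png

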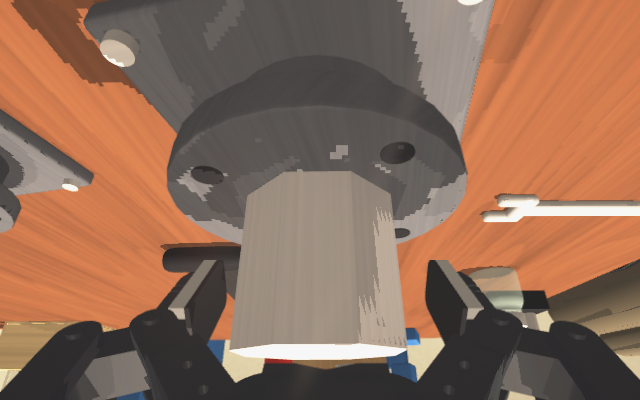

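The cap spans columns 232–407 and sits between the pads at 225 and 428. Closing and lifting.

```bash
python3 -m handwheel '[[-1,0,0,0,0,0,0],[0,0,0,0,0,0,0],[0,0,0,0,0,0,0],[0,0,0,0,0,0,0]]'; python3 -m handwheel '[[0,0,15,0,0,0,0],[0,0,25,0,0,0,0],[0,0,40,0,0,0,0],[0,0,40,0,0,0,0],[0,0,20,0,0,0,0],[0,0,0,0,0,0,0]]'
```

```text
time_s: 5.08
tool_pos: [0.5648, 0.1774, 0.0798]
orientation: [[0.015, 1.0, -0.01], [0.708, -0.018, -0.706], [-0.706, 0.003, -0.708]]
ft_force: [-1.3, 2.8, 5.7]
finger_gap: 0.693
finger_force: 64.6
time_s: 5.82
tool_pos: [0.5652, 0.1762, 0.2205]
orientation: [[0.018, 1.0, -0.01], [0.709, -0.02, -0.705], [-0.705, 0.005, -0.709]]
ft_force: [-0.1, -0.4, -2.0]
finger_gap: 0.696
finger_force: 64.4
```

```bash
python3 -m handwheel '[[-4,-36,10,10,0,0,0],[-5,-38,0,10,0,0,0],[-5,-38,0,10,0,0,0],[-5,-38,0,10,0,0,0],[-5,-38,0,10,0,0,0],[-5,-38,0,10,0,0,0],[-5,-38,0,10,0,0,0],[-5,-38,0,10,0,0,0]]';python3 -m handwheel '[[-5,-33,0,10,0,0,0],[0,0,0,0,0,0,0],[0,0,0,0,0,0,0]]';  python3 -c "
from h import *
print(np.array(sense()['joints']).round(3))"
```

```text
time_s: 6.82
tool_pos: [0.5249, -0.1263, 0.2281]
orientation: [[0.015, 1.0, -0.012], [0.819, -0.006, 0.574], [0.574, -0.019, -0.819]]
ft_force: [1.2, 0.4, -1.3]
finger_gap: 0.696
finger_force: 64.8
time_s: 7.2
tool_pos: [0.5196, -0.1577, 0.2263]
orientation: [[0.019, 1.0, -0.015], [0.709, -0.002, 0.705], [0.705, -0.024, -0.709]]
ft_force: [0.3, 0.2, -0.6]
finger_gap: 0.697
finger_force: 64.8
[ 0.642  0.607 -0.026  1.602 -0.59   1.483  0.828]
```

```bash
python3 -m handwheel '[[0,0,-35,0,-1.4,0,0],[0,0,-45,0,0,0,0],[0,0,-45,0,0,0,0],[0,0,-40,0,0,0,0],[0,0,-25,0,0,0,0],[0,0,-8,0,0,0,0],[0,0,0,0,0,0,0],[0,0,0,0,0,0,0]]'
```

```text
time_s: 8.2
tool_pos: [0.5215, -0.158, 0.032]
orientation: [[-0.004, 1.0, 0.005], [0.712, -0.0, 0.702], [0.702, 0.007, -0.712]]
ft_force: [-1.0, -0.3, -1.6]
finger_gap: 0.695
finger_force: 64.8
```

```bash
python3 -m handwheel '[[0,0,-3,0,0,0,0],[0,0,-2,0,0,0,0],[0,0,0,0,0,0,0]]'; python3 -c "
from h import *
print(np.array(sense()['joints']).round(3)); snap('scene','s2.png')"
```

```text
time_s: 8.57
tool_pos: [0.5203, -0.1581, 0.0254]
orientation: [[-0.002, 1.0, 0.004], [0.711, -0.001, 0.703], [0.703, 0.004, -0.711]]
ft_force: [-0.3, -0.1, -0.4]
finger_gap: 0.691
finger_force: 64.8
[ 0.659  0.886 -0.043  1.644 -0.625  1.202  1.035]
```

Expected contact is at TCP z ≈ 0.0185.

```bash
python3 -m handwheel '[[0,0,-3,0,0,0,0],[0,0,-2,0,0,0,0],[0,0,0,0,0,0,0]]';python3 -m handwheel '[[0,0,-1.5,0,0,0,0],[0,0,0,0,0,0,0]]'
```

```text
time_s: 9.0
tool_pos: [0.5202, -0.1579, 0.0202]
orientation: [[-0.002, 1.0, 0.004], [0.711, -0.001, 0.704], [0.704, 0.004, -0.711]]
ft_force: [0.3, 0.1, -1.7]
finger_gap: 0.69
finger_force: 64.8
time_s: 9.25
tool_pos: [0.5203, -0.1579, 0.0188]
orientation: [[-0.002, 1.0, 0.004], [0.711, -0.001, 0.703], [0.703, 0.004, -0.711]]
ft_force: [-0.8, 0.1, -1.0]
finger_gap: 0.692
finger_force: 64.8
```

```bash
python3 -m handwheel '[[0,0,-1.5,0,0,0,0],[0,0,0,0,0,0,0]]';python3 -m handwheel '[[0,0,-1.5,0,0,0,0],[0,0,0,0,0,0,0]]'
```

```text
time_s: 9.5
tool_pos: [0.5205, -0.1581, 0.0183]
orientation: [[-0.002, 1.0, 0.004], [0.71, -0.001, 0.704], [0.704, 0.005, -0.71]]
ft_force: [-1.1, -1.8, 5.3]
finger_gap: 0.694
finger_force: 65.2
time_s: 9.75
tool_pos: [0.5205, -0.1581, 0.0182]
orientation: [[-0.003, 1.0, 0.004], [0.709, -0.001, 0.705], [0.705, 0.005, -0.709]]
ft_force: [-2.7, -3.2, 13.0]
finger_gap: 0.692
finger_force: 66.0
```

```bash
python3 -m handwheel '[[0,0,1.5,0,0,0,1],[0,0,0,0,0,0,1],[0,0,0,0,0,0,1],[0,0,0,0,0,0,1],[0,-25,25,0,0,0,1],[0,-40,40,0,0,0,1],[0,-40,40,0,0,0,1],[0,0,40,0,0,0,1]]';python3 -m handwheel '[[0,20,30,-10,0,0,1],[0,25,10,-10,0,0,1],[0,25,0,-10,0,0,1],[0,25,0,-10,0,0,1],[0,25,0,-10,0,0,1],[0,25,0,-10,0,0,1],[0,25,0,-10,0,0,1],[0,25,0,-10,0,0,1]]'; python3 -m handwheel '[[0,5,-40,-10,0,0,1],[0,0,0,0,0,0,1],[0,0,0,0,0,0,1]]';python3 -c "
from h import *
s=np.array(sense()['joints']).round(3); print(s); snap('wrist','w3.png'); print(proj('wrist',[.5205,-.138,.034]),proj('wrist',[.5205,-.198,.034]))"
```

```text
time_s: 10.75
tool_pos: [0.5193, -0.2676, 0.1628]
orientation: [[0.002, 1.0, 0.007], [0.713, -0.006, 0.701], [0.701, 0.003, -0.713]]
ft_force: [-0.2, 0.1, 0.5]
finger_gap: 1.0
finger_force: 0.0
time_s: 11.75
tool_pos: [0.5207, -0.0681, 0.2035]
orientation: [[-0.001, 1.0, 0.006], [0.819, 0.004, -0.573], [-0.573, 0.004, -0.819]]
ft_force: [1.0, 0.1, -0.5]
finger_gap: 0.998
finger_force: 0.0
time_s: 12.12
tool_pos: [0.52, -0.0655, 0.1627]
orientation: [[-0.002, 1.0, 0.0], [0.71, 0.002, -0.704], [-0.704, -0.001, -0.71]]
ft_force: [1.0, -0.8, 0.7]
finger_gap: 0.994
finger_force: 0.0
[-0.541  0.535  0.184  1.936  0.706  1.122 -0.827]
(np.float64(324.1144985969377), np.float64(139.99933508687963)) (np.float64(324.30215904062015), np.float64(179.0139971259538))
```

View pics/w3.png

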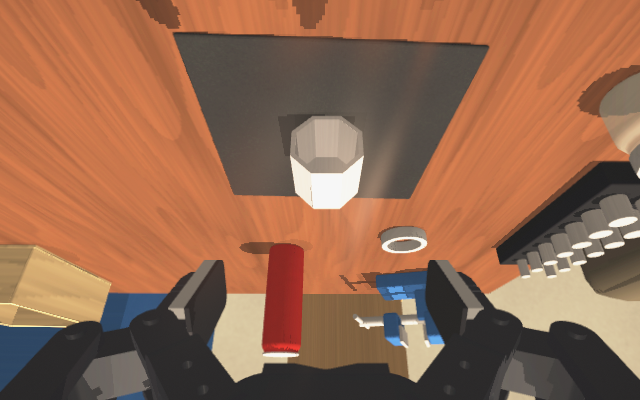

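The cap lies on its flat with the mouth facing the camera at (327,142), where predicted. Regrasping.

```bash
python3 -m handwheel '[[1,0,-24,0,0,0,1],[0,-30,-30,0,0,0,1],[0,-35,-35,0,0,0,1],[0,-30,-30,0,0,0,1],[0,-16,-16,0,0,0,1],[0,-3,-3,0,0,0,1],[0,0,0,0,0,0,1],[0,0,0,0,0,0,1]]'
```

```text
time_s: 13.18
tool_pos: [0.5225, -0.1775, 0.0256]
orientation: [[-0.0, 1.0, 0.004], [0.712, 0.003, -0.702], [-0.702, 0.003, -0.712]]
ft_force: [0.1, -0.3, 0.4]
finger_gap: 1.0
finger_force: 0.0
```

```bash
python3 -m handwheel '[[0,-2,-2,0,0,0,0],[0,0,0,0,0,0,0],[0,0,0,0,0,0,0],[0,0,0,0,0,0,0],[0,0,0,0,0,0,0]]'; python3 -m handwheel '[[0,0,20,0,0,0,0],[0,0,40,0,0,0,0],[0,0,40,0,0,0,0],[0,0,40,0,0,0,0],[0,0,0,0,0,0,0]]'
```

```text
time_s: 13.8
tool_pos: [0.5214, -0.1802, 0.0225]
orientation: [[-0.002, 1.0, 0.002], [0.71, 0.003, -0.704], [-0.704, -0.0, -0.71]]
ft_force: [-0.5, 1.8, 5.0]
finger_gap: 0.693
finger_force: 64.5
time_s: 14.42
tool_pos: [0.5225, -0.1803, 0.1644]
orientation: [[0.002, 1.0, 0.005], [0.712, 0.002, -0.702], [-0.702, 0.005, -0.712]]
ft_force: [0.3, -0.1, -1.8]
finger_gap: 0.692
finger_force: 64.6
```

```bash
python3 -m handwheel '[[0,0,10,10,0,0,0],[0,0,0,10,0,0,0],[0,5,0,10,0,0,0],[0,5,0,10,0,0,0],[0,5,0,10,0,0,0],[0,5,0,10,0,0,0],[0,2,0,10,0,0,0],[0,0,0,10,0,0,0]]';python3 -m handwheel '[[0,0,0,10,0,0,0],[0,0,0,0,0,0,0],[0,0,0,0,0,0,0]]'
```

```text
time_s: 15.42
tool_pos: [0.5208, -0.1586, 0.1714]
orientation: [[-0.001, 1.0, 0.002], [0.813, -0.0, 0.583], [0.583, 0.002, -0.813]]
ft_force: [0.1, 0.6, -1.7]
finger_gap: 0.691
finger_force: 64.6
time_s: 15.8
tool_pos: [0.5209, -0.1574, 0.1715]
orientation: [[-0.002, 1.0, 0.0], [0.704, 0.001, 0.71], [0.71, 0.001, -0.704]]
ft_force: [0.2, 0.2, -0.8]
finger_gap: 0.697
finger_force: 64.7
```

```bash
python3 -m handwheel '[[0,0,-30,0,0,0,0],[0,0,-45,0,0,0,0],[0,0,-40,0,0,0,0],[0,0,-22,0,0,0,0],[0,0,-7,0,0,0,0],[0,0,0,0,0,0,0],[0,0,0,0,0,0,0]]';python3 -m handwheel '[[0,0,-2,0,0,0,0],[0,0,0,0,0,0,0]]'
```

```text
time_s: 16.68
tool_pos: [0.522, -0.159, 0.0296]
orientation: [[-0.004, 1.0, 0.003], [0.704, 0.001, 0.71], [0.71, 0.005, -0.704]]
ft_force: [-0.4, 0.6, -1.1]
finger_gap: 0.691
finger_force: 64.7
time_s: 16.92
tool_pos: [0.5211, -0.1588, 0.0264]
orientation: [[-0.002, 1.0, 0.002], [0.704, 0.0, 0.71], [0.71, 0.003, -0.704]]
ft_force: [-0.4, -0.0, -0.9]
finger_gap: 0.693
finger_force: 64.7
```

```bash
python3 -m handwheel '[[0,0,-2.5,0,0,0,0],[0,0,-1,0,0,0,0],[0,0,0,0,0,0,0]]';python3 -m handwheel '[[0,0,-1.5,0,0,0,0],[0,0,0,0,0,0,0]]';python3 -m handwheel '[[0,0,-1,0,0,0,0],[0,0,0,0,0,0,0]]'
```

```text
time_s: 17.3
tool_pos: [0.521, -0.1586, 0.0232]
orientation: [[-0.002, 1.0, 0.002], [0.703, 0.0, 0.711], [0.711, 0.003, -0.703]]
ft_force: [-1.6, -1.6, 5.3]
finger_gap: 0.693
finger_force: 65.1
time_s: 17.55
tool_pos: [0.521, -0.1586, 0.0231]
orientation: [[-0.003, 1.0, 0.002], [0.702, 0.001, 0.712], [0.712, 0.003, -0.702]]
ft_force: [-2.6, -2.9, 12.6]
finger_gap: 0.693
finger_force: 65.9
time_s: 17.8
tool_pos: [0.521, -0.1586, 0.0231]
orientation: [[-0.003, 1.0, 0.002], [0.701, 0.001, 0.713], [0.713, 0.003, -0.701]]
ft_force: [-4.1, -2.9, 18.1]
finger_gap: 0.693
finger_force: 66.5
```

Contact. I'll ease off a little, open, retreat along the fingers, and head up.

```bash
python3 -m handwheel '[[0,0,2,0,0,0,1],[0,0,0,0,0,0,1],[0,0,0,0,0,0,1],[0,0,0,0,0,0,1],[0,-25,25,0,0,0,1],[0,-40,40,0,0,0,1],[0,-40,40,0,0,0,1],[0,0,50,0,0,0,1]]';python3 -m handwheel '[[0,10,60,-10,0,0,1],[0,50,25,-10,0,0,1],[0,55,0,-10,0,0,1],[0,55,0,-10,0,0,1],[10,60,0,-5,0,0,1],[10,60,0,0,0,0,1],[10,60,0,0,0,0,1],[10,60,0,0,0,0,1]]'
python3 - <<'E'
from h import *
a=snap('scene','s3.png'); print(np.array(sense()['joints']).round(3))
c=lambda x,y,w,h:cv2.resize(a[y:y+h,x:x+w],(400,500),interpolation=cv2.INTER_CUBIC)
cv2.imwrite('pics/c3.png',np.hstack([c(230,180,80,100),c(330,135,80,100)])[:,:,::-1])
E
```

```text
time_s: 18.8
tool_pos: [0.5196, -0.2678, 0.1768]
orientation: [[0.003, 1.0, 0.004], [0.705, -0.005, 0.709], [0.709, 0.0, -0.705]]
ft_force: [-0.3, 0.3, 0.0]
finger_gap: 1.0
finger_force: 0.0
time_s: 19.8
tool_pos: [0.5608, 0.1486, 0.2623]
orientation: [[-0.003, 1.0, 0.002], [1.0, 0.003, 0.005], [0.005, 0.002, -1.0]]
ft_force: [0.8, 0.3, 0.7]
finger_gap: 0.999
finger_force: 0.0
[-0.169  0.322 -0.186  1.703  0.053  1.116 -0.355]
```

View pics/c3.png

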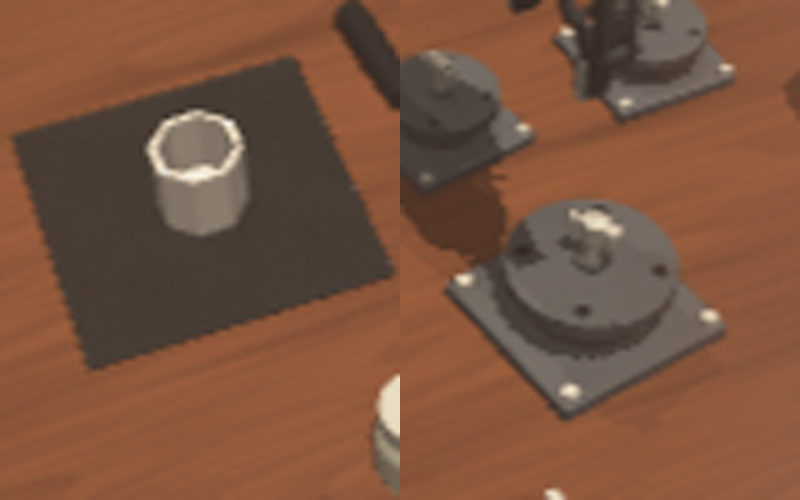

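The cap stands mouth up on the mat, mouth at crop-left (197,145), and the wing is exposed at crop-right (597,222). Now the wrist camera on the wing.

```bash
python3 - <<'E'
from h import *
a=snap('wrist','w4.png'); u,v=map(int,proj('wrist',[.564,.1925,.102])); print(u,v)
x=max(0,u-80);y=max(0,v-60); b=a[y:y+120,x:x+160]; print(x,y,b.shape)
cv2.imwrite('pics/c4.png',cv2.resize(b,None,fx=5,fy=5,interpolation=cv2.INTER_CUBIC)[:,:,::-1])
E
```

```text
330 144
250 84 (120, 160, 3)
```

View pics/c4.png

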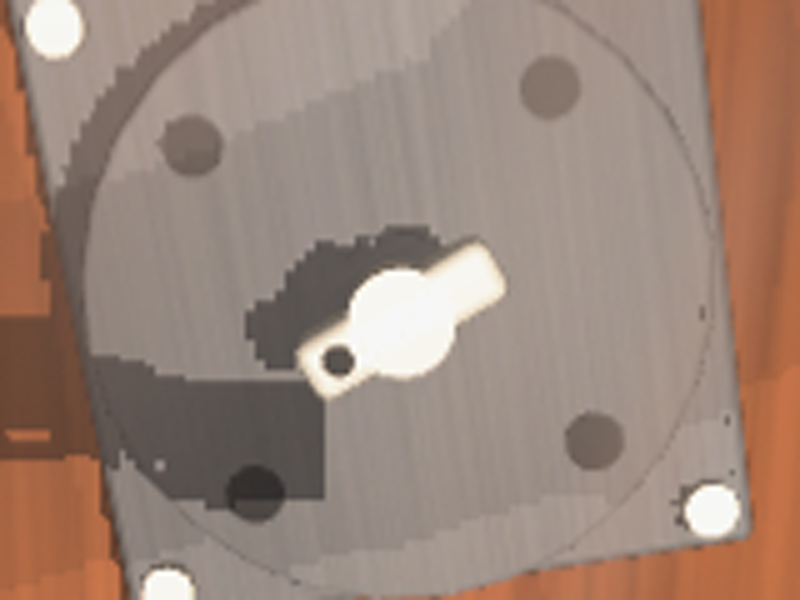

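The wing runs from (312,377) to (490,263) in the crop. The dot is at (339,360) and the disc centre at (401,322).

```bash
python3 - <<'E'
from h import *
f=lambda u,v:onz('wrist',250+(u-2)/5,84+(v-2)/5,.102)
L,R,D,C=f(312,377),f(490,263),f(339,360),f(401,322)
d=D-C; print(L,R,D,C,np.linalg.norm(R-L)); e=L-R
print('wing az',np.degrees(np.arctan2(e[1],e[0])),np.degrees(np.arctan2(d[1],d[0])))
g=[f(*p) for p in((192,145),(550,88),(594,440),(255,492))]
print('holes ctr',np.mean([onz('wrist',250+(u-2)/5,84+(v-2)/5,.06) for u,v in((192,145),(550,88),(594,440),(255,492))],0))
E
```

```text
[0.54813095 0.17971552 0.102     ] [0.57925319 0.20026914 0.102     ] [0.5529234  0.18282624 0.102     ] [0.56383524 0.18972646 0.102     ] 0.03729672064812322
wing az -146.55859146197648 -147.69233542258254
holes ctr [0.56382381 0.18967985 0.06      ]
```

```bash
python3 -m handwheel '[[1,10,-10,0,0,-9.5,1],[1,10,-20,0,0,-9.5,1],[1,10,-30,0,0,-9.5,1],[0,10,-30,0,0,-9.5,1],[0,2,-30,0,0,-9.5,1],[0,0,-22,0,0,-9.5,1],[0,0,0,0,0,0,1],[0,0,0,0,0,0,1]]';  python3 - <<'E'
from h import *
a=snap('wrist','w5.png'); print(np.array(sense()['joints']).round(3)); print(proj('wrist',[.564,.1905,.102]))
cv2.imwrite('pics/c5.png',a[:,:,::-1])
E
```

```text
time_s: 20.9
tool_pos: [0.5644, 0.1886, 0.1209]
orientation: [[0.836, 0.549, 0.006], [0.549, -0.836, 0.002], [0.006, 0.002, -1.0]]
ft_force: [-0.3, 0.7, 0.9]
finger_gap: 0.998
finger_force: 0.0
[-3.690e-01  4.930e-01  2.000e-03  1.801e+00 -1.000e-03  8.400e-01
 -1.357e+00]
(np.float64(320.6473986113818), np.float64(246.91619801169847))
```

View pics/c5.png

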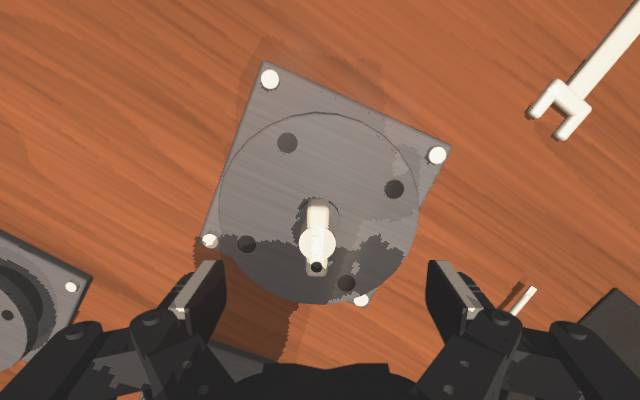

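The wing bar is upright in the image (200–277 rows, x≈318), so aligned. But clockwise turning lowers j7 toward its limit, so I'll use the half-turn-equivalent grasp.

```bash
python3 -m handwheel '[[0,0,0,0,0,10,1],[0,0,0,0,0,10,1],[0,0,0,0,0,10,1],[0,0,0,0,0,10,1],[0,0,0,0,0,10,1],[0,0,0,0,0,10,1],[0,0,0,0,0,10,1],[0,0,0,0,0,10,1]]' >/dev/null; python3 -m handwheel '[[0,0,0,0,0,10,1],[0,0,0,0,0,10,1],[0,0,0,0,0,10,1],[0,0,0,0,0,10,1],[0,0,0,0,0,10,1],[0,0,0,0,0,10,1],[0,0,0,0,0,10,1],[0,0,0,0,0,10,1]]'>/dev/null;  python3 -m handwheel '[[0,1,0,0,0,10,1],[0,0,0,0,0,10,1],[0,0,-15,0,0,0,1],[0,0,-15,0,0,0,1],[0,0,-5,0,0,0,1],[0,0,0,0,0,0,1],[0,0,0,0,0,0,1]]'; python3 -c "
from h import *
print(np.array(sense()['joints']).round(3))"
```

```text
time_s: 23.82
tool_pos: [0.5642, 0.1899, 0.0854]
orientation: [[-0.837, -0.546, -0.005], [-0.546, 0.837, -0.001], [0.005, 0.001, -1.0]]
ft_force: [-0.1, 0.4, 0.4]
finger_gap: 0.999
finger_force: 0.0
[ 0.142  0.658 -0.69   1.79   0.523  0.891  1.362]
```

```bash
python3 -m handwheel '[[0,0,0,0,0,0,0],[0,0,0,0,0,0,0],[0,0,0,0,0,0,0],[0,0,0,0,0,0,0],[0,0,0,0,0,0,0],[0,0,0,0,0,0,0],[0,0,0,0,0,0,0]]'
```

```text
time_s: 24.7
tool_pos: [0.5621, 0.1922, 0.0856]
orientation: [[-0.836, -0.548, -0.007], [-0.548, 0.836, 0.001], [0.005, 0.005, -1.0]]
ft_force: [-6.0, 3.2, 4.8]
finger_gap: 0.123
finger_force: 61.6
```

The grip is on the 12 mm bar. Turning clockwise toward the seat.

```bash
python3 -m handwheel '[[-1,1,0,0,0,-8,0],[-1,1,0,0,0,-8,0],[0,0,0,0,0,-8,0],[0,0,0,0,0,-8,0],[0,0,0,0,0,-8,0],[0,0,0,0,0,-8,0],[0,0,0,0,0,-8,0],[0,0,0,0,0,-8,0]]';  python3 -c "
from h import *
s=sense();R=np.array(s['orientation']);print(np.degrees(np.arctan2(R[1,1],R[0,1])),s['moment'],s['ft_force'],s['joints'][6])"
```

```text
time_s: 25.7
tool_pos: [0.5619, 0.1949, 0.0857]
orientation: [[-0.857, 0.515, -0.002], [0.515, 0.857, 0.008], [0.006, 0.006, -1.0]]
ft_force: [0.7, 5.7, -2.2]
finger_gap: 0.12
finger_force: 60.6
59.00648997164883 [ 1.14661243 -0.06058336  0.12828285] [ 0.70120607  5.73301038 -2.15522808] 0.39986632389462873
```

```bash
for i in 1 2; do python3 -m handwheel '[[0,0,0,0,0,-3,0],[0,0,0,0,0,-3,0],[0,0,0,0,0,0,0]]' | grep -E "tool_pos|ft|gap";  python3 -c "
from h import *
s=sense();R=np.array(s['orientation']);print(np.degrees(np.arctan2(R[1,1],R[0,1])),s['moment'])"; done
```

```text
tool_pos: [0.5621, 0.1951, 0.0857]
ft_force: [1.2, 6.2, -0.5]
finger_gap: 0.122
53.23092657648816 [ 1.13990071 -0.08671624 -0.03142821]
tool_pos: [0.5622, 0.1952, 0.0857]
ft_force: [1.2, 5.1, -0.4]
finger_gap: 0.123
47.469398708090544 [ 1.14343011 -0.16441765  1.36154696]
```

```bash
python3 -m handwheel '[[0,0,0,0,0,-1.5,0],[0,0,0,0,0,0,0]]' | grep -E "tool_pos|ft|gap";  python3 -c "
from h import *
s=sense();R=np.array(s['orientation']);print(np.degrees(np.arctan2(R[1,1],R[0,1])),s['moment'])"
```

```text
tool_pos: [0.5621, 0.1952, 0.0857]
ft_force: [0.9, 5.2, -1.1]
finger_gap: 0.122
46.05104234418516 [ 1.07253114 -0.08963214  1.69538794]
```

Seated: the moment is up to 1.7 N m and the tool azimuth is about 46–50°. Backing off to azimuth about 140°.

```bash
python3 -m handwheel '[[0,0,0,0,0,9,0],[0,0,0,0,0,9,0],[0,0,0,0,0,10,0],[0,0,0,0,0,10,0],[0,0,0,0,0,10,0],[0,0,0,0,0,10,0],[0,0,0,0,0,10,0],[0,0,0,0,0,10,0]]' >/dev/null; python3 -m handwheel '[[0,0,0,0,0,8,0],[0,0,0,0,0,7,0],[0,0,0,0,0,0,0],[0,0,0,0,0,0,0],[0,0,0,0,0,0,0]]';  python3 - <<'E'
from h import *
s=sense();R=np.array(s['orientation']);print(np.degrees(np.arctan2(R[1,1],R[0,1])),s['moment'],s['joints'][6])
a=snap('wrist','w6.png'); b=snap('scene','s6.png')
cv2.imwrite('pics/c6.png',np.vstack([cv2.resize(a[150:350,220:420],(400,400)),]*1+[cv2.resize(b[130:230,230:430],(400,200))])[:,:,::-1])
E
```

```text
time_s: 28.32
tool_pos: [0.5624, 0.1918, 0.0856]
orientation: [[-0.662, -0.75, -0.003], [-0.75, 0.662, -0.003], [0.004, 0.001, -1.0]]
ft_force: [0.2, 0.3, 4.3]
finger_gap: 0.125
finger_force: 61.8
138.55500843374935 [ 0.01755267 -0.02467514 -0.00354465] 1.58788168933709
```

View pics/c6.png

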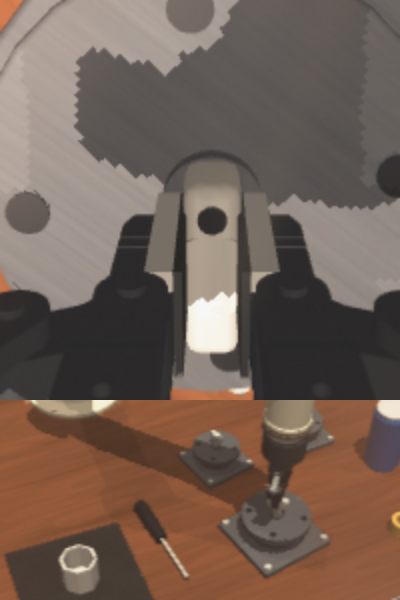

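The wing sits aligned between the pads with its dot at (212,220), and the cap is standing on the mat. By the hub's yaw the screw angle is about 2.46 rad, inside 2.2–2.66, so I'm handing in.

```bash
python3 -c "
from cell import r
print(r.finish_job())"
```

```text
the job is handed in; nothing more can be done
None
```

I handed the job in: the cap stands mouth up on the mat, and the screw was seated and backed off about a quarter turn (about 2.46 rad by my measurement) with its wing still gripped. The hand-in call returned no verdict.

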